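Jog the soap mixer with its spring-return key

TASK

Get the soap mixer ready and jog it: first swing the speed lever on the console round until it points at the green tab. Then take the red key out of its wooden stand, push it fully home in the console's key switch, working it past the sticky pins, turn it a quarter turn clockwise (seen from above) and finish while still gripping the key and holding it turned against its spring. Leave the lever at the tab, and leave the soap bars and the jar where they are.

Things in the scene. Friction and masses are not known exactly. Their poses are not given: they have to be found in the camera images.
- console: Grey console fixed to the table, 170 (x) x 300 (y) mm, top panel 50 mm above the table; origin under its middle, z up. The pivot of the speed lever stands at x -50, y +50 mm, the key switch (a raised 54 mm square block) at x 0, y -95 mm. The angles below are measured from its x axis.
- lever_knob (a point): Upright black round knob (18 mm diameter, 41 mm tall) at the free end of the speed lever, 85 mm from its upright pivot. The point is on the knob's axis, 90 mm above the table; the knob's top is 15 mm above it, the steel lever bar (12 mm wide) 24 to 30 mm below it. x axis: from pivot to knob. Turns stiffly (about 1.5 N at the knob) and stays where it is left.
- lever (a joint): Angle of the speed lever, rad: 0 when it points along the console's x axis, growing counter-clockwise seen from above; stops at -0.98 and 0.98.
- mark (a point): Where lever_knob must come: the point on the knob's circle, at the same height, in line with the pivot and the green set tab (22 x 13 mm, flat on the console, its middle 26 mm farther from the pivot than this point). The tab is too stiff to be moved and lies clear of the lever. x axis: from pivot to tab.
- setmark (a joint): Angle of the green tab about the same pivot, rad, measured like the lever's: lever and tab agree when the two values are equal.
- key_grip (a point): Centre of the key's flat red plastic head: 34 mm wide (key x), 12 mm thick (key y), 36 mm tall (z, along the key, up). 28 mm below this point is the underside of a steel collar 22 mm in diameter and 4 mm high. Key about 60 g, the same turned by half a turn about z.
- key_tip (a point): Lowest point of the key, 51.5 mm below key_grip. From here up: the bit, 14 mm wide (key x), 5 mm thick (key y), 12.5 mm tall, its end rounded; then a round neck 6 mm thick and 11 mm long up to the collar.
- stand: Fixed wooden key stand, 70 (x) x 60 (y) x 32 mm tall, origin under its middle. The key starts upright in its slot (19 mm along x, 11 mm along y, 27 mm deep), collar resting on the stand's top, key x about along stand x; it lifts straight out.
- keyhole (a point): Centre of the slot in the steel face of the key switch, level with the face, 84 mm above the table; z up, x along the slot (18 x 8 mm; the bit's width goes along x). Home: collar resting on the face, key_grip 28 mm above. Over the last 14 mm of travel two sticky pins resist with 5 to 15 N: push steadily, rocking it helps a little. The key turns only when home.
- lock (a joint): Turn of the lock cylinder, rad: 0 at rest (slot in line), growing as the key is turned clockwise seen from above; stop at 1.55. A spring turns it back to 0 when let go (0.03 N m at rest, 0.09 N m turned). The key has play: the cylinder lags it by up to about 0.2 rad.
- soap_lavender_mid (a point): Centre of a loose lavender-grey soap bar, 55 x 80 x 32 mm, lying on the table; leave it alone.
- soap_cream_mid (a point): Centre of a loose cream soap bar, 55 x 80 x 32 mm, lying on the table; leave it alone.
- jar_mid (a point): Centre of a loose amber jar with a lid, 60 mm in diameter, 70 mm tall; leave it alone.
Not all that is in view belongs to the job. Leave any yellow look-alike of the part that bears key_grip alone.

How it is judged (in metres and radians):
On the way, in this order (a step that is already met when the one before it is completed fails the run):
1. the speed lever points at the green tab (knob within 12 mm of it) while the key switch is untouched (distance between lever_knob and mark below 0.012 m and horizontal distance between key_grip and keyhole above 0.05 m), for 0.3 s.
2. the key is home in the switch (collar within 3 mm of the face), not yet turned (z of key_grip in the frame of keyhole between 0.024 and 0.031 m and horizontal distance between key_grip and keyhole below 0.006 m and angle between key_grip's own z axis and vertical below 0.2 rad and value of joint lock below 0.4 rad), for 0.1 s.
3. the key is turned a quarter clockwise (lock beyond 1.2 rad) (z of key_grip in the frame of keyhole between 0.024 and 0.031 m and horizontal distance between key_grip and keyhole below 0.006 m and angle between key_grip's own z axis and vertical below 0.2 rad and value of joint lock above 1.2 rad), for 0.2 s.
At the end, for the whole second after the job is handed in: The key is home (collar within 3 mm of the face, upright) and the gripper still holds it (at least 2 N) with the lock turned at least 1.2 rad clockwise against its spring; the lever still points at the green tab (knob within 12 mm) (all of step 3 and distance between lever_knob and mark below 0.012 m and contact force between the fingers and key above 2 N); the arm keeps its last pose, push and grip.
It fails at once if the lavender soap bar was moved more than 30 mm (distance of soap_lavender_mid from where it was at the start of the episode above 0.03 m).
It fails at once if the cream soap bar was moved more than 30 mm (distance of soap_cream_mid from where it was at the start of the episode above 0.03 m).
It fails at once if the jar was moved more than 30 mm (distance of jar_mid from where it was at the start of the episode above 0.03 m).
It also fails if it takes over 72 s, if anything falls off the work surface, if the arm or the gripper's body presses on something with over 40 N, if the wrist force passes 120 N, or if a joint passes its speed limit or range.

ROBOT

A 7-joint arm with a two-finger parallel gripper is mounted at the origin on the work surface. World frame = base frame: x ahead of the robot, y to its left, z up, the work surface at z = 0. Lengths are in mm, angles in rad, forces in N, time in s.
With the tool pointing down it reaches from about 350 to 900 mm from the base axis. Payload 19.9 kg.
Tool frame: the origin (TCP) lies at the very end of the fingers, on their centre line; the grasp point (between the pads) lies 19 mm behind it (bot.grip_point_offset is the distance from the TCP to the grasp point, in mm); z points along the fingers, y is the line along which they close (so a half turn about z gives the same grasp; the last joint's range is limited). The gripper opens to 94 mm and grips with 3 to 60 N. Pads are 16 mm wide; open, the fingers measure 119 mm over their backs; the gripper's body (75 mm by 177 mm) begins 78 mm behind the grasp point.
Start: joints at [1.095, 0.417, -0.01, 1.614, 0.005, 1.111, -0.053], TCP at [262.692, -567.09, 205.425] pointing down, gripper open.
Joint ranges: [-2.81, 2.81], [-0.39, 2.02], [-1.27, 1.25], [0.06, 2.57], [-1.19, 4.33], [0.19, 2], [-2.82, 2.82]. Speed limits (rad/s): [1.89, 1.89, 2.39, 2.39, 3.01, 3.01, 3.01].

INTERFACE

Orientations are given as [roll, pitch, yaw] about the fixed x, y, z axes, in that order (R = Rz(yaw) Ry(pitch) Rx(roll)).
In Python, from cell import bot gives the robot as it stands. The module is installed in compiled form; this text tells all that it offers.
- The arm moves only by the tool carry_out, never from a script. Its argument "moves" is a list of rows, each a list of 7 numbers: the gripper command: -1 is fully open, 1 is shut, values between are in proportion, then the shift along the world's x, y, z as a fraction of full scale, then the turn, a rotation vector about the world's x, y, z as a fraction of full scale. In form: [[gripper, x, y, z, ax, ay, az], ...]. A call has exactly 10 rows; each row is the pose to reach, as a shift and turn from the pose commanded when the call began, turning the shorter way round; what a row does not reach only later rows make up. Full scale, the value 1, is 0.5 m for a shift and pi rad for a turn. A row lasts 1/10 s, in which the tool goes at most 50 mm and 8.59 degrees, less where a joint would pass 70% of its speed; a pose out of reach is approached as far as the arm can. A call with a number of a shift or a turn outside -1 to 1 is refused whole. A call with a gripper value outside its range is refused whole. The fingers move at their own pace and stop on an object; "grip_force" is the grip in N (left out, the last holds). Time passes only in rows, so rows that repeat a pose let the fingers close, or fill a call up. It gives the time, the measured TCP pose, the force, the opening and the grip force at its end, in the units of the state.
- bot.sense(): the state, without advancing time (a new reading comes with each control period).
- bot.read_camera(name): name is "scene" or "top" or "wrist"; returns (picture, depth): 420x560x3 uint8, red, green, blue; 420x560 float32, mm along the optical axis (not along the pixel's ray), 0 where there is no reading.
- bot.camera_info(name): a dict with "fov_y" (degrees; the focal length in pixels is half the picture's height over the tangent of half this angle, whatever the lens; pixels are square), "cx", "cy" (the principal point, pixels), "R" (3x3) and "t" (3): a world point X has camera coordinates R X + t. Camera axes: x right, y down, z forward; pixel columns grow to the right and rows downward; lengths in mm; the calibration is good to about 2 mm. A picture is of the moment at which its call begins: read the wrist's pose just before it. camera_info takes no time and is no camera call; for the wrist camera it gives the pose at the moment of the call.
- bot.sign_off(): hands the job in; it is judged then, once.
The state is a dict: "time": time; "joint_pos": joint angles; "qvel": joint speeds; "joint_torque": joint torques, N m; "ee_pos": TCP position; "orientation": TCP orientation; "force": force on the tool from outside, world axes, zero at the start; "moment": the same for the moment, N m; "gripper_width": finger opening in mm; "grasp_force": force on a finger pad.
Only numpy, scipy, OpenCV 4.12 (cv2) and the standard library are available. Lean on these libraries where they do the work, as an engineer would, in place of code of your own. Each camera call takes 0.05 s, during which the arm holds its last target. There are 200 camera calls.

## Working session

There is one attempt and no reset: what is moved stays moved. The work goes in short steps, Python scripts to look and compute and a tool call to move; the robot and the scene stay as the last step left them, time stands still between calls to the robot, and variables do not carry over. Pictures are saved under pics/ and viewed, at most 10 in all, crops included, and the job is handed in when it is done.

Besides the shell and the picture viewer there is one more tool, called after "Emit:" by a JSON object that holds its "api" and its "payload", one argument or row to a line. carry_out: Moves the arm, as the interface text tells. Shift numbers are shares of 0.5 m and turn numbers shares of pi rad, none past 1 either way. Its arguments: {"type":"object","properties":{"moves":{"type":"array"},"grip_force":{"type":"number"}},"required":["moves"]}

```bash
mkdir -p pics; python3 - <<'E'
from cell import bot
import cv2,numpy as np,pickle
s=bot.sense();print(s['ee_pos'],s['orientation'],s['time'],s['gripper_width'],bot.grip_point_offset)
for n in("scene","top"):
    p,d=bot.read_camera(n);i=bot.camera_info(n)
    pickle.dump((p,d,i),open(f'{n}.pkl','wb'))
    cv2.imwrite(f'pics/{n}.png',p[:,:,::-1]);print(n,i)
E
```

```text
[ 262.54171705 -566.76577184  204.81155404] [-3.14035030e+00  4.69458950e-05  4.33774398e-01] 0.0 94.29807806465159 18.8
scene {'fov_y': 57.32657629265338, 'cx': 286.71067369241786, 'cy': 206.03596045280267, 'R': array([[ 0.83427822,  0.55090973,  0.02187036],
       [ 0.35273763, -0.50284613, -0.78912733],
       [-0.4237405 ,  0.66606624, -0.61384017]]), 't': array([-443.02842194, -139.7756762 , 1270.43121695])}
top {'fov_y': 42.652666249695415, 'cx': 271.9066706896151, 'cy': 207.41709417097994, 'R': array([[ 0.00319836, -0.99994874, -0.00960632],
       [-0.9828893 , -0.00137429, -0.18419211],
       [ 0.18416947,  0.01003107, -0.98284332]]), 't': array([ -37.7172872 ,  547.56831166, 1502.66562368])}
```

View pics/scene.png

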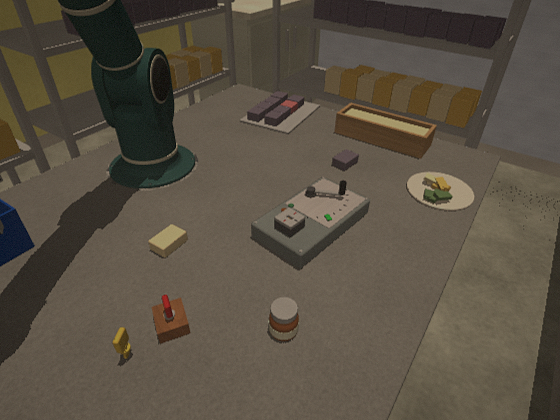

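View pics/top.png

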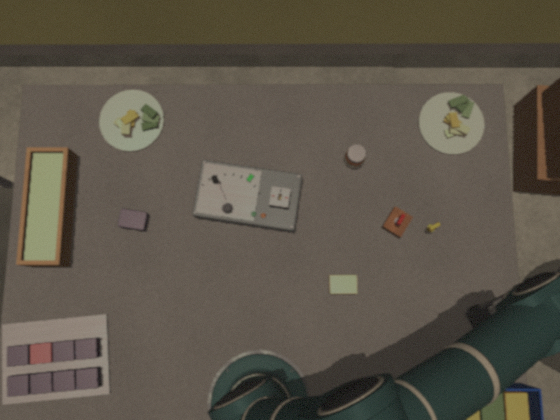

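The top view shows the console around (248,197), the red key in its stand at (398,221), and the yellow look-alike at (432,228). I need an enlargement to read the lever, tab and slot.

```bash
python3 - <<'E'
import cv2,pickle,numpy as np
t=pickle.load(open('top.pkl','rb'))[0][:,:,::-1];s=pickle.load(open('scene.pkl','rb'))[0][:,:,::-1]
def c(im,x,y,w,h,k):return cv2.resize(im[y:y+h,x:x+w],(w*k,h*k),interpolation=cv2.INTER_CUBIC)
a=np.hstack([c(t,188,155,120,80,4),c(t,380,200,80,80,4)[:320]])
b=np.hstack([c(s,245,170,133,93,3)[:279,:399],c(s,105,280,133,93,3)[:279,:399]])
W=800;a=cv2.copyMakeBorder(a,0,0,0,0,cv2.BORDER_CONSTANT);b=cv2.copyMakeBorder(b,0,0,0,W-b.shape[1],cv2.BORDER_CONSTANT)
o=np.vstack([a,b]);o=np.clip(o*1.5,0,255).astype('uint8');cv2.imwrite('pics/c1.png',o)
E
```

```text
(no output)
```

View pics/c1.png

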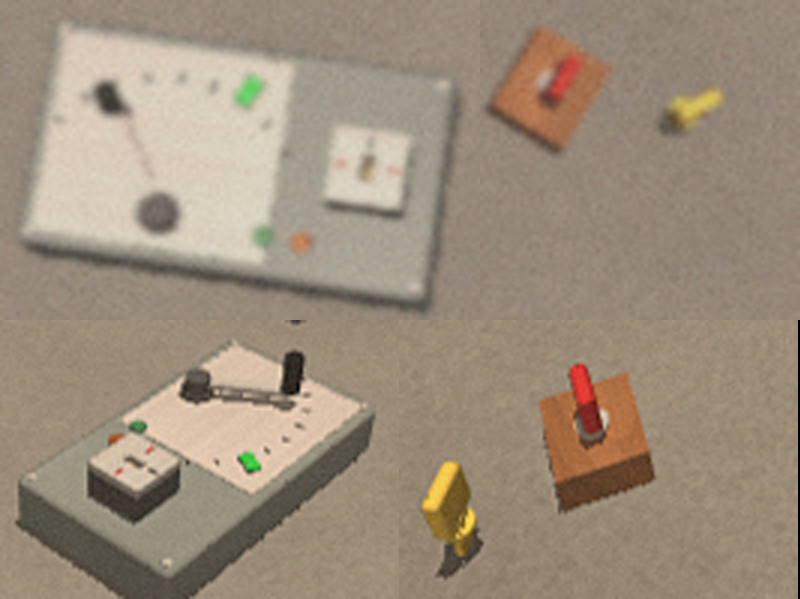

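The lever's knob is at enlarged (108,97), its pivot at (157,212) and the tab at (249,91). The round green lamp at (263,237) is only a light. The red key at (562,80) sits in the wooden stand, so it is the one described; the yellow one stands loose. Next I convert these to world coordinates.

```bash
cat > h.py <<'E'
import numpy as np
def ray(i,u,v,z,H=420):
    f=H/2/np.tan(np.radians(i['fov_y'])/2)
    d=np.array([(u-i['cx'])/f,(v-i['cy'])/f,1]);R=i['R'];c=-R.T@i['t'];w=R.T@d
    return c+w*(z-c[2])/w[2]
def pix(i,X,H=420):
    f=H/2/np.tan(np.radians(i['fov_y'])/2);p=i['R']@np.array(X)+i['t'];return np.array([i['cx']+f*p[0]/p[2],i['cy']+f*p[1]/p[2]])
E
python3 - <<'E'
import pickle,numpy as np
from h import *
p,d,i=pickle.load(open('top.pkl','rb'));np.set_printoptions(precision=1,suppress=True)
for n,X,Y,z in[('TL',62,25,50),('TR',455,80,50),('BL',25,235,50),('BR',428,292,50),('piv',157,212,75),('tab',249,91,52),('slot',368,167,84),('knobtop',107,97,105)]:
    print(n,ray(i,188+X/4,155+Y/4,z))
for n,X,Y,z in[('keytop',562,80,78),('keyendA',573,62,78),('keyendB',551,98,78),('sT',542,28,32),('sR',608,68,32),('sL',490,105,32),('sB',560,150,32)]:
    print(n,ray(i,380+(X-480)/4,200+Y/4,z))
for n,u,v,z in[('jar',356,152,70),('yellow',432,228,40),('cream',344,284,32),('lav',134,219,32)]:print(n,ray(i,u,v,z))
E
```

```text
TL [685.6 165.1  50. ]
TR [ 644.2 -123.3   50. ]
BL [528.9 187.7  50. ]
BR [ 487.8 -102.9   50. ]
piv [541.2  90.3  75. ]
tab [635.4  27.   52. ]
slot [572.2 -59.6  84. ]
knobtop [617.9 124.2 105. ]
keytop [ 507.  -399.1   78. ]
keyendA [ 519.9 -407.4   78. ]
keyendB [ 494.1 -390.9   78. ]
sT [ 552.9 -396.8   32. ]
sR [ 523.4 -443.5   32. ]
sL [ 496.1 -357.    32. ]
sB [ 463.3 -406.3   32. ]
jar [ 708.  -280.3   70. ]
yellow [ 490.  -497.5   40. ]
cream [ 329.9 -242.    32. ]
lav [516.2 366.2  32. ]
```

Emit:
{"api": "carry_out", "payload": {
  "moves": [
    [-1, 0.1, 0.06, 0.03, 0, 0, 0.05],
    [-1, 0.2, 0.12, 0.06, 0, 0, 0.1],
    [-1, 0.3, 0.2, 0.1, 0, 0, 0.15],
    [-1, 0.4, 0.3, 0.14, 0, 0, 0.2],
    [-1, 0.47, 0.34, 0.18, 0, 0, 0.25],
    [-1, 0.47, 0.34, 0.18, 0, 0, 0.3],
    [-1, 0.47, 0.34, 0.18, 0, 0, 0.35],
    [-1, 0.47, 0.34, 0.18, 0, 0, 0.4],
    [-1, 0.47, 0.34, 0.18, 0, 0, 0.44],
    [-1, 0.47, 0.34, 0.18, 0, 0, 0.48]
  ],
  "grip_force": 20
}}

```text
time: 1.1
ee_pos: [497.6, -396.9, 295.0]
orientation: [-3.141, -0.001, 1.94]
force: [0.0, -0.4, -0.7]
gripper_width: 93.7
grasp_force: 0.0
```

Emit:
{"api": "carry_out", "payload": {
  "moves": [
    [-1, 0, 0, 0, 0, 0, 0.05],
    [-1, 0, 0, 0, 0, 0, 0.1],
    [-1, 0, 0, 0, 0, 0, 0.15],
    [-1, 0, 0, 0, 0, 0, 0.2],
    [-1, 0, 0, 0, 0, 0, 0.2],
    [-1, 0, 0, 0, 0, 0, 0.2],
    [-1, 0, 0, 0, 0, 0, 0.2],
    [-1, 0, 0, 0, 0, 0, 0.2],
    [-1, 0, 0, 0, 0, 0, 0.2],
    [-1, 0, 0, 0, 0, 0, 0.2]
  ]
}}

```text
time: 2.1
ee_pos: [497.7, -397.0, 295.4]
orientation: [-3.141, 0.0, 2.561]
force: [-0.6, -0.4, 0.9]
gripper_width: 94.1
grasp_force: 0.0
```

```bash
cat > w.py <<'E'
from cell import bot
import cv2,pickle,sys
s=bot.sense();i=bot.camera_info('wrist');p,d=bot.read_camera('wrist')
print(s['ee_pos'].round(1),s['orientation'].round(3),s['joint_pos'].round(2),s['time'],s['force'].round(1))
pickle.dump((p,d,i),open(sys.argv[1]+'.pkl','wb'));cv2.imwrite(f'pics/{sys.argv[1]}.png',cv2.convertScaleAbs(p[:,:,::-1],alpha=1.4))
E
python3 w.py w1
```

```text
[ 497.7 -397.   295.4] [-3.141  0.     2.561] [ 0.98  0.41 -0.49  1.46  0.2   1.32  1.46] 2.1 [-0.6 -0.4  0.9]
```

View pics/w1.png

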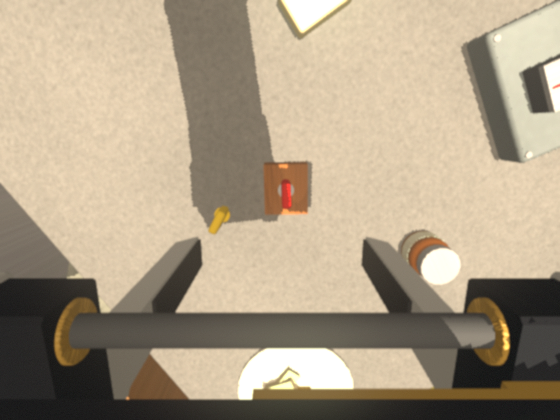

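The wrist view shows the red key at (286,193) in the stand, its head lined up with the image's vertical, and the yellow look-alike at (219,220), loose. I'll measure the red pixels from depth, then do the same for the console.

```bash
cat >> h.py <<'E'
def cloud(p,d,i,m):
    v,u=np.nonzero(m&(d>0));z=d[v,u].astype(float);f=210/np.tan(np.radians(i['fov_y'])/2)
    return (np.c_[(u-i['cx'])/f*z,(v-i['cy'])/f*z,z]-i['t'])@i['R']
def line(P):
    c=P.mean(0);w,V=np.linalg.eigh(np.cov((P-c).T));return c,np.degrees(np.arctan2(V[1,-1],V[0,-1])),np.sqrt(w)
E
python3 - <<'E'
import pickle,cv2,numpy as np
from h import *
np.set_printoptions(precision=1,suppress=True)
p,d,i=pickle.load(open('w1.pkl','rb'));h=cv2.cvtColor(p,cv2.COLOR_RGB2HSV)
m=((h[...,0]<5)|(h[...,0]>174))&(h[...,1]>170)
m[:170]=0;m[225:]=0;m[:,:262]=0;m[:,312:]=0
P=cloud(p,d,i,m);print(len(P),P.min(0),P.max(0))
T=P[P[:,2]>P[:,2].max()-5];print(len(T),line(T[:,:2]),T.min(0),T.max(0))
# stand top
a=cloud(p,d,i,np.pad(np.ones((70,60),bool),((160,190),(256,244))))
S=a[abs(a[:,2]-32)<5];S=S[:,:2].astype('float32');print('stand',cv2.minAreaRect(S))
E
```

```text
215 [ 495.5 -409.6   56.1] [ 525.5 -387.9   78.8]
199 (array([ 510.5, -399. ]), np.float64(149.44156376681812), array([2.9, 9.1])) [ 496.1 -409.6   74. ] [ 525.5 -387.9   78.8]
stand ((511.2810974121094, -399.88916015625), (59.7362174987793, 70.458740234375), 57.90882873535156)
```

Emit:
{"api": "carry_out", "payload": {
  "moves": [
    [-1, 0.02, 0.1, -0.01, 0, 0, 0.02],
    [-1, 0.04, 0.2, -0.02, 0, 0, 0.04],
    [-1, 0.06, 0.3, -0.03, 0, 0, 0.06],
    [-1, 0.08, 0.4, -0.04, 0, 0, 0.08],
    [-1, 0.1, 0.5, -0.05, 0, 0, 0.1],
    [-1, 0.12, 0.6, -0.06, 0, 0, 0.12],
    [-1, 0.14, 0.7, -0.07, 0, 0, 0.14],
    [-1, 0.16, 0.78, -0.08, 0, 0, 0.14],
    [-1, 0.16, 0.78, -0.08, 0, 0, 0.14],
    [-1, 0.16, 0.78, -0.08, 0, 0, 0.14]
  ]
}}

```text
time: 3.15
ee_pos: [577.7, -5.8, 255.3]
orientation: [3.142, -0.0, 3.004]
force: [-0.5, -0.2, 0.3]
gripper_width: 93.9
grasp_force: 0.0
```

```bash
python3 w.py w2
```

```text
[577.7  -5.8 255.3] [ 3.142 -0.     3.004] [ 0.52  0.37 -0.73  1.66  0.26  1.21  1.17] 3.15 [-0.5 -0.2  0.3]
```

View pics/w2.png

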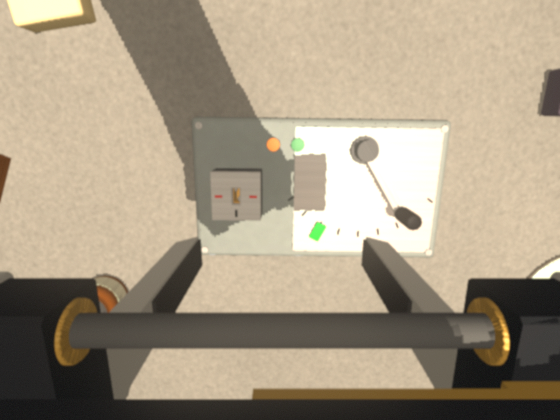

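The console fills the wrist view: key slot near (236,196), tab at (318,231), knob at (407,217), pivot at (366,150). I'll measure these by depth.

```bash
python3 - <<'E'
import pickle,cv2,numpy as np
from h import *
np.set_printoptions(precision=1,suppress=True)
p,d,i=pickle.load(open('w2.pkl','rb'));h=cv2.cvtColor(p,cv2.COLOR_RGB2HSV)
def box(u0,u1,v0,v1):
    m=np.zeros(d.shape,bool);m[v0:v1,u0:u1]=1;return m
A=cloud(p,d,i,box(180,460,110,265));A=A[abs(A[:,2]-50)<4]
r=cv2.minAreaRect(A[:,:2].astype('float32'));print('console',r,np.median(A[:,2]))
B=cloud(p,d,i,box(205,270,160,225));B=B[abs(B[:,2]-84)<4];print('block',cv2.minAreaRect(B[:,:2].astype('float32')),B.mean(0))
g=(h[...,0]>45)&(h[...,0]<75)&(h[...,1]>150)&box(300,335,215,250);G=cloud(p,d,i,g);print('tab',line(G[:,:2]),cv2.minAreaRect(G[:,:2].astype('float32')),G[:,2].mean())
K=cloud(p,d,i,box(385,430,195,240));K=K[K[:,2]>101];print('knob',len(K),cv2.minEnclosingCircle(K[:,:2].astype('float32')),K.max(0))
V=cloud(p,d,i,box(345,390,130,175));V=V[V[:,2]>62];print('piv',len(V),cv2.minEnclosingCircle(V[:,:2].astype('float32')),V[:,2].max())
for u,v in[(236,196),(236,188),(236,204)]:print(ray(i,u,v,84))
c=cv2.resize(p[165:225,205:270,::-1],None,fx=9,fy=9,interpolation=cv2.INTER_CUBIC);cv2.imwrite('pics/slot.png',cv2.convertScaleAbs(c,alpha=1.3))
E
```

```text
console ((587.5460205078125, 37.19490051269531), (297.6131286621094, 168.1484375), 81.39117431640625) 49.66280329694857
block ((573.44873046875, -56.8153190612793), (54.29380416870117, 53.96018600463867), 81.48687744140625) [572.9 -56.6  83.4]
tab (array([635.6,  28.9]), np.float64(147.77878643956572), array([3.2, 5.7])) ((635.6817626953125, 28.76565170288086), (11.186539649963379, 19.701650619506836), 52.99465560913086) 55.34787221197214
knob 209 ((623.3255615234375, 128.16026306152344), 8.734947204589844) [631.4 136.5 106. ]
piv 604 ((555.4674682617188, 100.47102355957031), 23.431411743164062) 71.25851318737017
[573.6 -56.1  84. ]
[564.9 -54.6  84. ]
[582.5 -57.6  84. ]
```

View pics/slot.png

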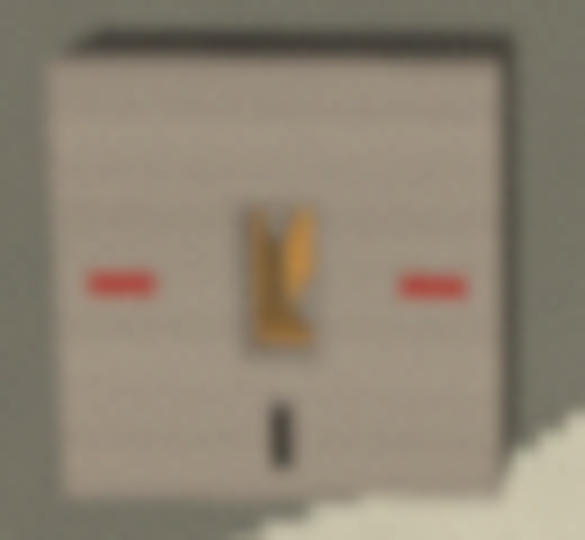

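Emit:
{"api": "carry_out", "payload": {
  "moves": [
    [-0.3, 0.025, 0.08, 0, 0, 0, 0],
    [-0.3, 0.06, 0.16, -0.02, 0, 0, 0],
    [-0.3, 0.09, 0.24, -0.05, 0, 0, 0],
    [-0.3, 0.0912, 0.268, -0.1, 0, 0, 0],
    [-0.3, 0.0912, 0.268, -0.15, 0, 0, 0],
    [-0.3, 0.0912, 0.268, -0.2, 0, 0, 0],
    [-0.3, 0.0912, 0.268, -0.26, 0, 0, 0],
    [-0.3, 0.0912, 0.268, -0.31, 0, 0, 0],
    [-0.3, 0.0912, 0.268, -0.35, 0, 0, 0],
    [-0.3, 0.0912, 0.268, -0.365, 0, 0, 0]
  ]
}}

```text
time: 4.2
ee_pos: [622.8, 124.8, 71.0]
orientation: [-3.14, -0.002, 3.0]
force: [-0.8, 0.2, -0.1]
gripper_width: 61.0
grasp_force: 0.0
```

Emit:
{"api": "carry_out", "payload": {
  "moves": [
    [1, 0, 0, 0, 0, 0, 0],
    [1, 0, 0, 0, 0, 0, 0],
    [1, 0, 0, 0, 0, 0, 0],
    [1, 0, 0, 0, 0, 0, 0],
    [1, 0, 0, 0, 0, 0, 0],
    [1, 0, 0, 0, 0, 0, 0],
    [1, 0, 0, 0, 0, 0, 0],
    [1, 0, 0, 0, 0, 0, 0],
    [1, 0, 0, 0, 0, 0, 0],
    [1, 0, 0, 0, 0, 0, 0]
  ],
  "grip_force": 15
}}

```text
time: 5.2
ee_pos: [623.8, 127.4, 73.4]
orientation: [3.141, 0.001, 3.002]
force: [4.1, 3.9, 4.0]
gripper_width: 17.9
grasp_force: 15.0
```

Emit:
{"api": "carry_out", "payload": {
  "moves": [
    [1, 0.007, -0.0184, 0, 0, 0, 0],
    [1, 0.0116, -0.0378, 0, 0, 0, 0],
    [1, 0.014, -0.0572, 0, 0, 0, 0],
    [1, 0.0142, -0.0768, 0, 0, 0, 0],
    [1, 0.012, -0.0964, 0, 0, 0, 0],
    [1, 0.0078, -0.1156, 0, 0, 0, 0],
    [1, 0.0012, -0.134, 0, 0, 0, 0],
    [1, -0.0074, -0.1518, 0, 0, 0, 0],
    [1, -0.018, -0.1684, 0, 0, 0, 0],
    [1, -0.018, -0.1684, 0, 0, 0, 0]
  ]
}}

```text
time: 6.2
ee_pos: [613.2, 41.1, 72.8]
orientation: [-3.14, -0.001, 3.001]
force: [-1.2, -0.6, 1.4]
gripper_width: 17.6
grasp_force: 15.0
```

Emit:
{"api": "carry_out", "payload": {
  "moves": [
    [1, 0, 0, 0, 0, 0, 0],
    [1, 0, 0, 0, 0, 0, 0],
    [1, 0, 0, 0, 0, 0, 0],
    [1, 0, 0, 0, 0, 0, 0],
    [-0.3, 0, 0, 0, 0, 0, 0],
    [-0.3, 0, 0, 0, 0, 0, 0],
    [-0.3, 0, 0, 0, 0, 0, 0],
    [-0.3, 0, 0, 0, 0, 0, 0],
    [-0.3, 0, 0, 0.02, 0, 0, 0],
    [-0.3, 0, 0, 0.06, 0, 0, 0]
  ]
}}

```text
time: 7.2
ee_pos: [613.6, 42.7, 102.7]
orientation: [-3.141, -0.002, 3.002]
force: [-0.2, -0.4, -0.0]
gripper_width: 60.0
grasp_force: 0.0
```

Emit:
{"api": "carry_out", "payload": {
  "moves": [
    [-0.3, 0, 0, 0.06, 0, 0, 0],
    [-0.3, 0, 0, 0.12, 0, 0, 0],
    [-0.3, 0, 0, 0.2, 0, 0, 0],
    [-0.3, -0.03, -0.05, 0.28, 0, 0, 0],
    [-0.3, -0.06, -0.12, 0.3, 0, 0, 0],
    [-0.3, -0.07, -0.17, 0.3, 0, 0, 0],
    [-0.3, -0.07, -0.17, 0.3, 0, 0, 0],
    [-0.3, -0.07, -0.17, 0.3, 0, 0, 0],
    [-0.3, -0.07, -0.17, 0.3, 0, 0, 0],
    [-0.3, -0.07, -0.17, 0.3, 0, 0, 0]
  ]
}}

```text
time: 8.2
ee_pos: [579.4, -41.1, 252.9]
orientation: [3.141, -0.0, 3.004]
force: [0.4, 0.4, 0.3]
gripper_width: 61.1
grasp_force: 0.0
```

```bash
python3 w.py w3; python3 - <<'E'
import pickle,cv2,numpy as np
from h import *
np.set_printoptions(precision=1,suppress=True)
p,d,i=pickle.load(open('w3.pkl','rb'))
A=cloud(p,d,i,np.ones(d.shape,bool));C=np.array([587.5,37.2]);a=-.150;q=(A[:,:2]-C)@np.array([[np.cos(a),-np.sin(a)],[np.sin(a),np.cos(a)]])
ins=(abs(q[:,0])<85)&(abs(q[:,1])<150)
K=A[ins&(A[:,2]>100)&(A[:,2]<108)&(q[:,1]>-30)];print('knob',len(K),cv2.minEnclosingCircle(K[:,:2].astype('float32')))
B=A[ins&(abs(A[:,2]-84)<3)&(q[:,1]<-50)];print('block',cv2.minAreaRect(B[:,:2].astype('float32')))
T=A[ins&(abs(A[:,2]-50)<3)];print(cv2.minAreaRect(T[:,:2].astype('float32')))
h=cv2.cvtColor(p,cv2.COLOR_RGB2HSV);g=(h[...,0]>45)&(h[...,0]<75)&(h[...,1]>150);g=cv2.morphologyEx(g.astype('uint8'),cv2.MORPH_OPEN,np.ones((3,3)))>0
G=cloud(p,d,i,g);print('tab',len(G),np.median(G,0))
E
```

```text
[579.4 -41.1 252.9] [ 3.141 -0.     3.004] [ 0.59  0.38 -0.74  1.65  0.27  1.21  1.23] 8.2 [0.4 0.4 0.3]
knob 220 ((612.6016845703125, 41.76313018798828), 8.805314064025879)
block ((573.6655883789062, -56.525779724121094), (53.944786071777344, 53.62781524658203), 81.9475326538086)
((587.6340942382812, 36.996795654296875), (296.8980407714844, 167.2041473388672), 81.40064239501953)
tab 136 [635.6  29.3  55.1]
```

View pics/w3.png

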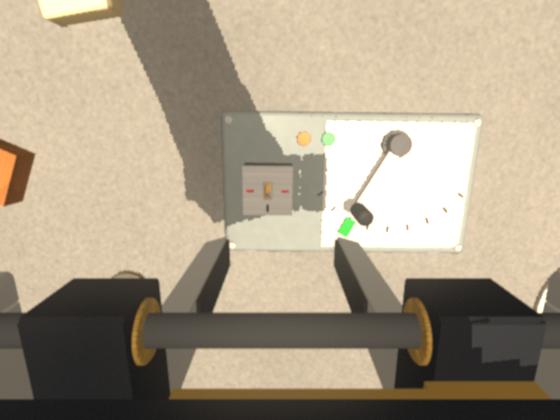

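Emit:
{"api": "carry_out", "payload": {
  "moves": [
    [-0.3, -0.0137, -0.09, 0, 0, 0, -0.02],
    [-0.3, -0.035, -0.18, 0, 0, 0, -0.04],
    [-0.3, -0.055, -0.27, 0, 0, 0, -0.06],
    [-0.3, -0.075, -0.36, 0, 0, 0, -0.08],
    [-0.3, -0.095, -0.45, 0, 0, 0, -0.1],
    [-0.3, -0.115, -0.54, -0.05, 0, 0, -0.126],
    [-0.3, -0.13, -0.62, -0.1, 0, 0, -0.126],
    [-0.3, -0.1374, -0.7, -0.15, 0, 0, -0.126],
    [-0.3, -0.1374, -0.7164, -0.206, 0, 0, -0.126],
    [-0.3, -0.1374, -0.7164, -0.206, 0, 0, -0.126]
  ]
}}

```text
time: 9.25
ee_pos: [508.8, -400.5, 146.0]
orientation: [3.141, -0.006, 2.605]
force: [-0.3, 0.3, 0.1]
gripper_width: 61.1
grasp_force: 0.0
```

Emit:
{"api": "carry_out", "payload": {
  "moves": [
    [-0.3, 0, 0, 0, 0, 0, 0],
    [-0.3, 0, 0, 0, 0, 0, 0],
    [-0.3, 0, 0, 0, 0, 0, 0],
    [-0.3, 0, 0, 0, 0, 0, 0],
    [-0.3, 0, 0, 0, 0, 0, 0],
    [-0.3, 0, 0, 0, 0, 0, 0],
    [-0.3, 0, 0, 0, 0, 0, 0],
    [-0.3, 0, 0, 0, 0, 0, 0],
    [-0.3, 0, 0, 0, 0, 0, 0],
    [-0.3, 0, 0, 0, 0, 0, 0]
  ]
}}

```text
time: 10.25
ee_pos: [510.6, -400.5, 149.9]
orientation: [-3.142, -0.0, 2.606]
force: [0.1, -0.1, 0.0]
gripper_width: 61.1
grasp_force: 0.0
```

```bash
python3 w.py w4; python3 - <<'E'
import pickle,cv2,numpy as np
from h import *
np.set_printoptions(precision=1,suppress=True)
p,d,i=pickle.load(open('w4.pkl','rb'));A=cloud(p,d,i,np.ones(d.shape,bool))
h=cv2.cvtColor(p,cv2.COLOR_RGB2HSV);m=((h[...,0]<5)|(h[...,0]>174))&(h[...,1]>170)
P=cloud(p,d,i,m);P=P[np.hypot(P[:,0]-510,P[:,1]+399)<28];T=P[P[:,2]>P[:,2].max()-3]
print(len(T),line(T[:,:2]),cv2.minAreaRect(T[:,:2].astype('float32')),T[:,2].max())
E
```

```text
[ 510.6 -400.5  149.9] [-3.142 -0.     2.606] [ 0.97  0.56 -0.5   1.59  0.3   1.07  1.43] 10.25 [ 0.1 -0.1  0. ]
390 (array([ 511. , -399.4]), np.float64(148.43078432972408), array([2.6, 8.7])) ((510.8157653808594, -399.3048400878906), (9.69403076171875, 30.842615127563477), 59.10885238647461) 79.11958988597809
```

Emit:
{"api": "carry_out", "payload": {
  "moves": [
    [-0.3, 0, 0.002, -0.03, 0, 0, 0],
    [-0.3, 0, 0.002, -0.07, 0, 0, 0],
    [-0.3, 0, 0.002, -0.11, 0, 0, 0],
    [-0.3, 0, 0.002, -0.15, 0, 0, 0],
    [-0.3, 0, 0.002, -0.18, 0, 0, 0],
    [-0.3, 0, 0.002, -0.2, 0, 0, 0],
    [-0.3, 0, 0.002, -0.21, 0, 0, 0],
    [-0.3, 0, 0.002, -0.214, 0, 0, 0],
    [-0.3, 0, 0.002, -0.214, 0, 0, 0],
    [-0.3, 0, 0.002, -0.214, 0, 0, 0]
  ]
}}

```text
time: 11.3
ee_pos: [510.9, -399.7, 43.6]
orientation: [-3.141, 0.001, 2.606]
force: [-0.1, -0.1, -0.5]
gripper_width: 61.2
grasp_force: 0.0
```

Emit:
{"api": "carry_out", "payload": {
  "moves": [
    [1, 0, 0, 0, 0, 0, 0],
    [1, 0, 0, 0, 0, 0, 0],
    [1, 0, 0, 0, 0, 0, 0],
    [1, 0, 0, 0, 0, 0, 0],
    [1, 0, 0, 0, 0, 0, 0],
    [1, 0, 0, 0, 0, 0, 0],
    [1, 0, 0, 0, 0, 0, 0],
    [1, 0, 0, 0, 0, 0, 0],
    [1, 0, 0, 0, 0, 0, 0],
    [1, 0, 0, 0, 0, 0, 0]
  ],
  "grip_force": 50
}}

```text
time: 12.3
ee_pos: [510.6, -399.5, 42.9]
orientation: [-3.142, 0.0, 2.606]
force: [0.0, 0.4, -0.3]
gripper_width: 11.9
grasp_force: 50.0
```

Emit:
{"api": "carry_out", "payload": {
  "moves": [
    [1, 0, 0, 0.01, 0, 0, 0],
    [1, 0, 0, 0.03, 0, 0, 0],
    [1, 0, 0, 0.05, 0, 0, 0],
    [1, 0, 0, 0.08, 0, 0, 0],
    [1, 0, 0, 0.12, 0, 0, 0],
    [1, 0, 0, 0.17, 0, 0, 0],
    [1, 0, 0, 0.22, 0, 0, 0],
    [1, 0, 0, 0.24, 0, 0, 0],
    [1, 0, 0, 0.24, 0, 0, 0],
    [1, 0, 0, 0.24, 0, 0, 0]
  ]
}}

```text
time: 13.3
ee_pos: [510.2, -399.4, 162.3]
orientation: [-3.141, -0.001, 2.606]
force: [0.2, -0.4, -1.0]
gripper_width: 11.5
grasp_force: 50.0
```

Emit:
{"api": "carry_out", "payload": {
  "moves": [
    [1, 0.015, 0.08, 0, 0, 0, 0.015],
    [1, 0.03, 0.16, 0, 0, 0, 0.03],
    [1, 0.045, 0.24, 0, 0, 0, 0.045],
    [1, 0.06, 0.32, 0, 0, 0, 0.06],
    [1, 0.075, 0.4, 0, 0, 0, 0.075],
    [1, 0.09, 0.48, 0, 0, 0, 0.09],
    [1, 0.105, 0.56, 0, 0, 0, 0.105],
    [1, 0.12, 0.64, 0, 0, 0, 0.123],
    [1, 0.1258, 0.6856, 0, 0, 0, 0.123],
    [1, 0.1258, 0.6856, 0, 0, 0, 0.123]
  ]
}}

```text
time: 14.3
ee_pos: [573.1, -52.7, 161.9]
orientation: [3.14, -0.002, 2.998]
force: [-0.6, 0.1, -1.0]
gripper_width: 11.1
grasp_force: 50.0
```

Emit:
{"api": "carry_out", "payload": {
  "moves": [
    [1, 0, 0, 0, 0, 0, 0],
    [1, 0, 0, -0.01, 0, 0, 0],
    [1, 0, 0, -0.03, 0, 0, 0],
    [1, 0, 0, -0.05, 0, 0, 0],
    [1, 0, 0, -0.06, 0, 0, 0],
    [1, 0, 0, -0.06, 0, 0, 0],
    [1, 0, 0, -0.06, 0, 0, 0],
    [1, 0, 0, -0.06, 0, 0, 0],
    [1, 0, 0, -0.06, 0, 0, 0],
    [1, 0, 0, -0.06, 0, 0, 0]
  ]
}}

```text
time: 15.3
ee_pos: [573.6, -56.7, 133.2]
orientation: [-3.141, 0.0, 2.992]
force: [-0.4, -0.3, -1.1]
gripper_width: 11.9
grasp_force: 50.0
```

```bash
python3 w.py w5; python3 - <<'E'
import pickle,cv2,numpy as np
from h import *
from cell import bot
s=bot.sense();print(s['ee_pos'].round(1),s['orientation'].round(3))
p,d,i=pickle.load(open('w5.pkl','rb'))
sp,sd=bot.read_camera('scene');si=bot.camera_info('scene')
c=pix(i,[573.5,-56.7,100]);e=pix(si,[573.5,-56.7,100]);print(c,e)
def crop(im,c,r,k):
    x,y=(int(v) for v in c);x=max(x,r);y=max(y,r);return cv2.resize(im[y-r:y+r,x-r:x+r,::-1],(k,k),interpolation=cv2.INTER_CUBIC)
cv2.imwrite('pics/c5.png',cv2.convertScaleAbs(np.hstack([crop(p,c,55,400),crop(sp,e,30,400)]),alpha=1.5))
E
```

```text
[573.6 -56.7 133.2] [-3.141  0.     2.992] [ 0.56  0.49 -0.67  1.79  0.36  0.99  1.17] 15.3 [-0.4 -0.3 -1.1]
[573.6 -56.7 133.1] [-3.141  0.     2.993]
[282.01893642 233.04680255] [289.35124145 211.05091612]
```

View pics/c5.png

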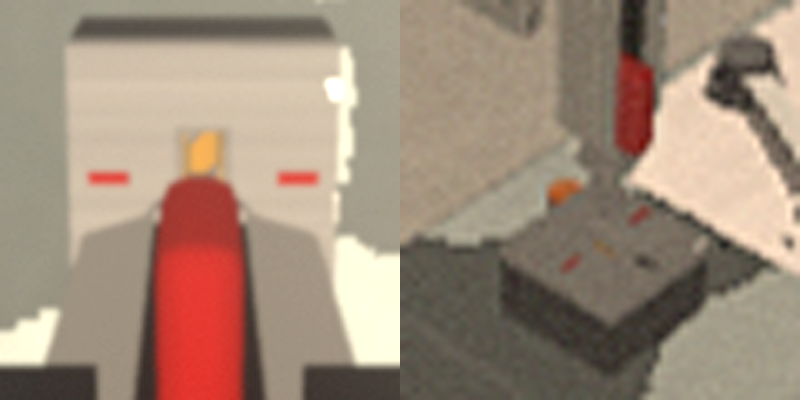

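The key head is centred on the slot: head at about 200 px, red marks' midpoint at 203, about 0.5 mm off toward +y. I'll lower it into the slot mouth.

Emit:
{"api": "carry_out", "payload": {
  "moves": [
    [1, 0, 0.001, -0.008, 0, 0, 0],
    [1, 0, 0.001, -0.016, 0, 0, 0],
    [1, 0, 0.001, -0.022, 0, 0, 0],
    [1, 0, 0.001, -0.026, 0, 0, 0],
    [1, 0, 0.001, -0.03, 0, 0, 0],
    [1, 0, 0.001, -0.034, 0, 0, 0],
    [1, 0, 0.001, -0.038, 0, 0, 0],
    [1, 0, 0.001, -0.042, 0, 0, 0],
    [1, 0, 0.001, -0.042, 0, 0, 0],
    [1, 0, 0.001, -0.042, 0, 0, 0]
  ]
}}

```text
time: 16.4
ee_pos: [573.5, -56.2, 112.0]
orientation: [-3.142, 0.0, 2.992]
force: [0.4, -0.4, -0.6]
gripper_width: 11.7
grasp_force: 50.0
```

Emit:
{"api": "carry_out", "payload": {
  "moves": [
    [1, 0, 0, -0.004, 0, 0, 0],
    [1, 0, 0, -0.008, 0, 0, 0.004],
    [1, 0, 0, -0.012, 0, 0, -0.004],
    [1, 0, 0, -0.016, 0, 0, 0.004],
    [1, 0, 0, -0.02, 0, 0, -0.004],
    [1, 0, 0, -0.024, 0, 0, 0.004],
    [1, 0, 0, -0.028, 0, 0, -0.004],
    [1, 0, 0, -0.031, 0, 0, 0.004],
    [1, 0, 0, -0.033, 0, 0, 0],
    [1, 0, 0, -0.033, 0, 0, 0]
  ],
  "grip_force": 60
}}

```text
time: 17.4
ee_pos: [574.0, -56.0, 95.7]
orientation: [3.141, 0.001, 2.992]
force: [0.5, 0.0, 2.9]
gripper_width: 11.4
grasp_force: 60.0
```

```bash
python3 -c "
from cell import bot
s=bot.sense();print(s['ee_pos'].round(2),s['force'].round(1),s['moment'].round(2),s['orientation'].round(3))"
```

```text
[574.01 -56.05  95.67] [0.5 0.  2.9] [ 0.16 -0.4  -0.14] [3.141e+00 1.000e-03 2.992e+00]
```

Nearly down. I'll press further until the collar force rises.

Emit:
{"api": "carry_out", "payload": {
  "moves": [
    [1, 0, 0, -0.001, 0, 0, 0],
    [1, 0, 0, -0.002, 0, 0, 0.004],
    [1, 0, 0, -0.003, 0, 0, -0.004],
    [1, 0, 0, -0.004, 0, 0, 0.004],
    [1, 0, 0, -0.005, 0, 0, -0.004],
    [1, 0, 0, -0.005, 0, 0, 0],
    [1, 0, 0, -0.005, 0, 0, 0],
    [1, 0, 0, -0.005, 0, 0, 0],
    [1, 0, 0, -0.005, 0, 0, 0],
    [1, 0, 0, -0.005, 0, 0, 0]
  ]
}}

```text
time: 18.4
ee_pos: [574.0, -56.0, 94.7]
orientation: [-3.141, 0.001, 2.993]
force: [-11.1, 0.4, 33.8]
gripper_width: 11.8
grasp_force: 60.0
```

```bash
python3 w.py w6; python3 - <<'E'
import pickle,cv2,numpy as np
from h import *
from cell import bot
s=bot.sense();print(s['ee_pos'].round(2),s['force'].round(1),s['moment'].round(2))
sp,sd=bot.read_camera('scene');si=bot.camera_info('scene')
p,d,i=pickle.load(open('w6.pkl','rb'))
e=pix(si,[573.5,-56.7,100]);c=pix(i,[573.5,-56.7,95])
def crop(im,c,r,k):
    x,y=(int(v) for v in c);y=min(y,420-r);return cv2.resize(im[y-r:y+r,x-r:x+r,::-1],(k,k),interpolation=cv2.INTER_CUBIC)
cv2.imwrite('pics/c6.png',cv2.convertScaleAbs(np.hstack([crop(p,c,70,400),crop(sp,e,25,400)]),alpha=1.5))
E
```

```text
[574.  -56.   94.7] [-3.141e+00  1.000e-03  2.993e+00] [ 0.54  0.54 -0.65  1.82  0.41  0.92  1.13] 18.4 [-11.1   0.4  33.8]
[573.98 -56.02  94.73] [-10.5  -0.1  34. ] [-0.02  2.54 -0.06]
```

View pics/c6.png

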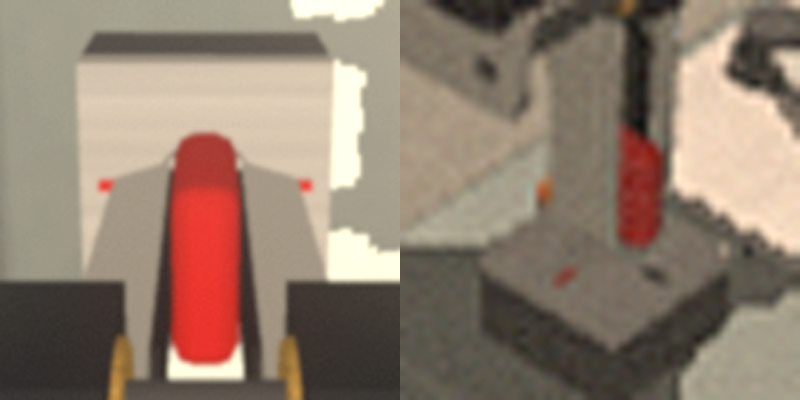

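The collar is seated: 34 N at TCP z 94.7, where home was expected at 95, and the head sits low over the face. I'll ease the push a little and turn clockwise.

Emit:
{"api": "carry_out", "payload": {
  "moves": [
    [1, -0.001, 0, 0.001, 0, 0, 0],
    [1, -0.001, 0, 0.001, 0, 0, 0],
    [1, -0.001, 0, 0.001, 0, 0, -0.03],
    [1, -0.001, 0, 0.001, 0, 0, -0.06],
    [1, -0.001, 0, 0.001, 0, 0, -0.09],
    [1, -0.001, 0, 0.001, 0, 0, -0.12],
    [1, -0.001, 0, 0.001, 0, 0, -0.15],
    [1, -0.001, 0, 0.001, 0, 0, -0.18],
    [1, -0.001, 0, 0.001, 0, 0, -0.21],
    [1, -0.001, 0, 0.001, 0, 0, -0.24]
  ]
}}

```text
time: 19.5
ee_pos: [574.0, -56.4, 94.8]
orientation: [3.14, 0.002, 2.235]
force: [-1.4, -1.4, 20.0]
gripper_width: 12.0
grasp_force: 60.0
```

```bash
python3 -c "
from cell import bot
s=bot.sense();print(s['ee_pos'].round(2),s['force'].round(1),s['moment'].round(2),s['orientation'].round(3))"
```

```text
[574.01 -56.37  94.79] [-1.4 -1.4 20. ] [-0.5   0.49  0.17] [3.140e+00 2.000e-03 2.235e+00]
```

Emit:
{"api": "carry_out", "payload": {
  "moves": [
    [1, 0, 0, 0, 0, 0, -0.03],
    [1, 0, 0, 0, 0, 0, -0.06],
    [1, 0, 0, 0, 0, 0, -0.09],
    [1, 0, 0, 0, 0, 0, -0.12],
    [1, 0, 0, 0, 0, 0, -0.15],
    [1, 0, 0, 0, 0, 0, -0.18],
    [1, 0, 0, 0, 0, 0, -0.21],
    [1, 0, 0, 0, 0, 0, -0.24],
    [1, 0, 0, 0, 0, 0, -0.27],
    [1, 0, 0, 0, 0, 0, -0.27]
  ]
}}

```text
time: 20.5
ee_pos: [573.6, -56.6, 94.8]
orientation: [3.14, 0.001, 1.387]
force: [-5.4, -2.7, 23.2]
gripper_width: 11.4
grasp_force: 60.0
```

Emit:
{"api": "carry_out", "payload": {
  "moves": [
    [1, 0, 0, 0, 0, 0, -0.01],
    [1, 0, 0, 0, 0, 0, -0.01],
    [1, 0, 0, 0, 0, 0, -0.01],
    [1, 0, 0, 0, 0, 0, -0.01],
    [1, 0, 0, 0, 0, 0, -0.01],
    [1, 0, 0, 0, 0, 0, -0.01],
    [1, 0, 0, 0, 0, 0, -0.01],
    [1, 0, 0, 0, 0, 0, -0.01],
    [1, 0, 0, 0, 0, 0, -0.01],
    [1, 0, 0, 0, 0, 0, -0.01]
  ]
}}

```text
time: 21.5
ee_pos: [573.5, -56.7, 94.8]
orientation: [3.14, 0.001, 1.359]
force: [-5.9, -1.8, 24.0]
gripper_width: 11.4
grasp_force: 60.0
```

```bash
python3 w.py w7; python3 - <<'E'
import pickle,cv2,numpy as np
from h import *
from cell import bot
s=bot.sense();print(s['ee_pos'].round(2),s['force'].round(1),s['moment'].round(2),s['orientation'].round(3))
np.set_printoptions(precision=1,suppress=True)
p,d,i=pickle.load(open('w7.pkl','rb'))
h=cv2.cvtColor(p,cv2.COLOR_RGB2HSV);m=((h[...,0]<5)|(h[...,0]>174))&(h[...,1]>170)
P=cloud(p,d,i,m);P=P[np.hypot(P[:,0]-573.5,P[:,1]+56.7)<24];T=P[P[:,2]>P[:,2].max()-4]
print(len(T),line(T[:,:2]),cv2.minAreaRect(T[:,:2].astype('float32')),np.percentile(T[:,2],90))
sp,sd=bot.read_camera('scene');si=bot.camera_info('scene')
e=pix(si,[590,-20,90])
def crop(im,c,r,k):
    x,y=(int(v) for v in c);y=min(y,420-r);return cv2.resize(im[y-r:y+r,x-r:x+r,::-1],(k,k),interpolation=cv2.INTER_CUBIC)
cv2.imwrite('pics/c7.png',cv2.convertScaleAbs(np.hstack([crop(p,(280,210),200,400),crop(sp,e,60,400)]),alpha=1.5))
E
```

```text
[573.5 -56.7  94.8] [3.140e+00 1.000e-03 1.359e+00] [ 0.26  0.47 -0.28  1.83  0.17  0.86 -0.31] 21.5 [-5.9 -1.8 24. ]
[573.54 -56.63  94.77] [-5.4 -2.4 23.1] [-0.6   1.44  0.15] [3.140e+00 1.000e-03 1.359e+00]
1238 (array([574.3, -55.9]), np.float64(78.46593642892475), array([2.9, 8.9])) ((574.0625, -56.360843658447266), (32.02729034423828, 10.74181079864502), 78.33014678955078) 129.84366918050424
```

View pics/c7.png

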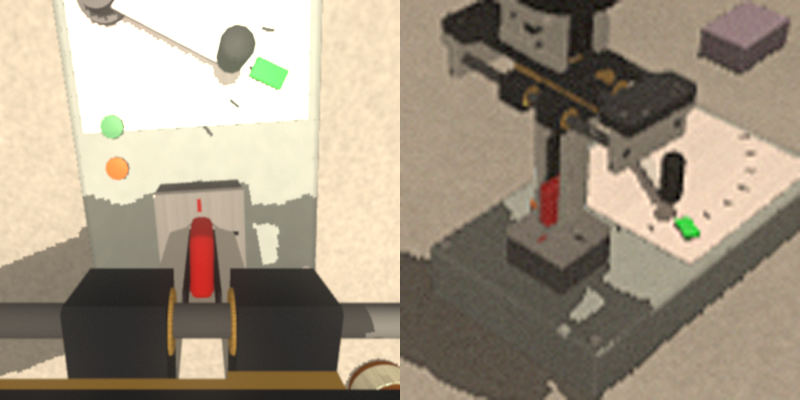

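The head's top is at 129.8 mm, against 130 expected at home. The key is turned 93° (1.62 rad), which leaves the lock at 1.4 rad or more after play. The lever still points at the tab and the grip is 60 N, so I'm handing in.

```bash
python3 -c "
from cell import bot
print(bot.sign_off())"
```

```text
the job is handed in; nothing more can be done
None
```

The job is handed in (the hand-in returned no verdict): the lever points at the green tab (about 3 mm off), and the key is home, turned about 93° clockwise and still gripped at 60 N; the soap bars and jar were not touched.

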